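# Thread the key keeper's C-hook through the dock's eye

### The job

Take the key keeper with the walnut handle to the aluminium dock and thread its curved steel hook through the dock's small upright eye, swinging it along the hook's own arc, until the nose presses firmly but gently on the soft grey stop beyond the eye (a steady push of about 5 N for a moment; never 12 N or more on any part of the dock). Then let go, leaving the keeper standing upright on its foot with the hook still well through the eye. Do not disturb the other things on the shelf.

Things in the scene. Friction and masses are not known exactly. Their poses are not given: they have to be found in the camera images.
- keeper: Loose key keeper, 0.28 kg: round steel foot (44 mm wide, 8 high), upright walnut handle 8 to 92 mm up (16 mm thick along y, 24 along x) and a level half-circle hook of 6 mm bar, mean radius 48 mm, 30 mm up, that leaves the handle, bulges to +y and ends across from it on +x. Origin: centre of the foot's underside, z up. Grip above 45 mm, closing along y: the fingertips then clear the dock.
- nose (a point): Centre of the hook's rounded free end (3 mm radius), (96, 0, 30) mm in the keeper's frame; axes as the keeper's. The bar ends here heading to the keeper's -y.
- bow (a point): Centre of the hook's half circle, (48, 0, 30) mm in the keeper's frame; axes as the keeper's. Turning the keeper clockwise (from above) about this point drives the nose along the hook's own arc.
- dock: Fixed dock on the shelf: L-shaped aluminium base, 6 mm thick (x -20 to 74, y -11 to 19 mm; leg x 44 to 74, y to -78), with an upright eye and a stop, 42 mm high at most. Origin on the shelf under the eye, z up. The nose goes through the eye along +x; the threaded hook's arc centre belongs at (0, -48, 30) mm, and the keeper's foot on the bare shelf at the -y side, beside the base.
- eye (a point): Centre of the eye: a round steel ring standing upright, 14 mm inside diameter, 4 mm wire, 22 mm outside, centre 30 mm above the shelf, its axis along x; axes as the dock's.
- stop: Soft stop on the dock: metal block with a grey round silicone pad, 20 mm wide, 30 mm up, on a spring (about 4 N/mm, 6 mm travel). Origin on the shelf under the middle setting of the pad's face, 65 degrees along the arc past the eye; x points the way the nose moves there. The face is set anywhere from 8 mm before to 8 mm beyond the origin, differs each time and is not measured: feel for it.
- vase: Empty glass bud vase, 95 mm tall, 56 mm wide, loose; origin centre of underside. Leave alone.
- phone: Glossy white phone, 148 x 72 x 8 mm, lying on the round walnut charging pad (100 mm across, 12 mm thick, fixed); origin centre of underside. Leave alone.
- coin_holder: Grey silicone coin bowl, 72 mm across, 22 mm high; origin centre of underside. Leave alone.
- key_ring: Flat steel key ring, 36 mm across, with a brass key lying along its x, 4 mm high; origin at the ring's centre. Leave alone.
- balm: White lip balm tube standing, 20 mm across, 62 mm tall; origin centre of underside. Leave alone.
- wallet: Brown wallet, 95 x 75 x 16 mm, lying flat; origin centre of underside. Leave alone.
Not all that is in view belongs to the job. Several things look just like the dock: the one meant starts nearest to the robot's base.

How it is judged:
By the outcome, as a careful person would: the job done as asked, in the order asked, and still so for the second after the job is handed in, with the robot touching nothing.
It also fails if it takes over 72 s, if anything falls off the work surface, if the arm or the gripper's body presses on something with over 40 N, if the wrist force passes 120 N, or if a joint passes its speed limit or range.

### The arm

A 6-joint arm with a two-finger parallel gripper is mounted at the origin on the work surface. World frame = base frame: x ahead of the robot, y to its left, z up, the work surface at z = 0. Lengths are in m, angles in rad, forces in N, time in s.
With the tool pointing down it reaches from about 0.375 to 0.9 m from the base axis. Payload 3.1 kg.
Tool frame: the origin (TCP) lies midway between the tips of the shut fingers; the grasp point (between the pads) lies 19 mm behind it (manip.grasp_offset is the distance from the TCP to the grasp point, in m); z points along the fingers, y is the line along which they close (so a half turn about z gives the same grasp; the last joint's range is limited). The gripper opens to 85 mm and grips with 20 to 120 N. Pads are 22 mm wide; open, the fingers measure 114 mm over their backs; the gripper's body (76 mm by 85 mm) begins 54 mm behind the grasp point. The pads swing forward as they close: fully open they stand 13 mm farther back than shut.
Start: joints at [-1.284, 0.527, 1.433, -0, 1.181, -0.178], TCP at [0.281, -0.558, 0.231] pointing down, gripper open.
Joint ranges: [-3.08, 3.08], [-0.75, 2.2], [0.22, 2.44], [-1.43, 4.57], [0, 2.65], [-2.85, 2.85]. Speed limits (rad/s): [2.79, 2.79, 3.14, 3.14, 3.14, 3.14].

### API

Orientations are given as a unit quaternion [x, y, z, w].
In Python, from station import sensors, cams, order, manip gives the robot as it stands.
- The arm moves only by the tool move_arm, never from a script. Its argument "targets" is a list of rows, each an object of numbers: "dx", "dy", "dz": the shift along the world's x, y, z normalised to -1 to 1, where 1 is 25 mm; "rx", "ry", "rz": the turn, a rotation vector about the world's x, y, z normalised to -1 to 1, where 1 is 30 degrees. A call has exactly 10 rows; each row shifts and turns the commanded pose from where the row before left it; what a row does not reach is not made up. A row lasts 1/8 s, in which the tool goes at most 62.5 mm and 10.7 degrees, less where a joint would pass 70% of its speed; a pose out of reach is approached as far as the arm can. A call with a number of a shift or a turn outside -1 to 1 is refused whole. A call with a gripper value outside its range is refused whole. "claw" is the opening in per cent of the stroke, from 0 (shut) to 100 (fully open), set as the call begins (left out, the last holds). The fingers move at their own pace and stop on an object; "newtons" is the grip in N (left out, the last holds). Time passes only in rows, so rows that do not move let the fingers close, or fill a call up. It gives the time, the measured TCP pose, the force, the opening and the grip force at its end, in the units of the state.
- sensors.sense(): the state, without advancing time (a new reading comes with each control period).
- cams.snapshot(name): name is "scene" or "top"; returns the picture (400x640x3 uint8, red, green, blue); there is no depth.
- cams.camera_model(name): a dict with "fx", "fy", "cx", "cy" (pixels), "distortion" ([k1, k2, p1, p2, k3] as OpenCV has them; the pictures are not rectified), "extrinsics" (4x4, takes a point from world to camera coordinates). Camera axes: x right, y down, z forward; pixel columns grow to the right and rows downward; lengths in m; the calibration is good to about 2 mm. A picture is of the moment at which its call begins. camera_model takes no time and is no camera call.
- order.sign_off(): hands the job in; it is judged then, once.
The state is a dict: "t": time; "q": joint angles; "qd": joint speeds; "tau": joint torques, N m; "tcp_pos": TCP position; "tool_rot": TCP orientation; "force": force on the tool from outside, world axes, zero at the start; "ft_torque": the same for the moment, N m; "finger_gap": opening from 0.0 (shut) to 1.0 (fully open); "gripper_force": force on a finger pad.
Only numpy, scipy, OpenCV 4.12 (cv2) and the standard library are available. Lean on these libraries where they do the work, as an engineer would, in place of code of your own. Each camera call takes 0.05 s, during which the arm holds its last target. There are 200 camera calls.

## Working session

There is one attempt and no reset: what is moved stays moved. The work goes in short steps, Python scripts to look and compute and a tool call to move; the robot and the scene stay as the last step left them, time stands still between calls to the robot, and variables do not carry over. Pictures are saved under pics/ and viewed, at most 10 in all, crops included, and the job is handed in when it is done.

Besides the shell and the picture viewer there is one more tool, called after ">>>" as name([rows], argument=value, ...), one row to a line, values as JSON. move_arm: Moves the arm, as the interface text tells. Scaled input: -1 to 1 covers 25 mm each way for a shift and 30 degrees each way for a turn. Its arguments: {"type":"object","properties":{"targets":{"type":"array"},"claw":{"type":"number"},"newtons":{"type":"number"}},"required":["targets"]}

```bash
mkdir -p pics; ls
cat > h.py <<'E'
import numpy as np, cv2
from station import sensors, cams, order, manip
def ray(name,uv):
    m=cams.camera_model(name);K=np.array([[m['fx'],0,m['cx']],[0,m['fy'],m['cy']],[0,0,1.]])
    E=np.array(m['extrinsics']);p=cv2.undistortPoints(np.array(uv,float).reshape(-1,1,2),K,np.array(m['distortion'],float)).reshape(-1,2)
    d=np.c_[p,np.ones(len(p))]@E[:3,:3];o=-E[:3,:3].T@E[:3,3]
    return o,d
def onz(name,uv,z):
    o,d=ray(name,uv);return o+d*((z-o[2])/d[:,2])[:,None]
def proj(name,P):
    m=cams.camera_model(name);K=np.array([[m['fx'],0,m['cx']],[0,m['fy'],m['cy']],[0,0,1.]])
    E=np.array(m['extrinsics']);return cv2.projectPoints(np.array(P,float).reshape(-1,1,3),cv2.Rodrigues(E[:3,:3])[0],E[:3,3],K,np.array(m['distortion'],float))[0].reshape(-1,2)
def save(n,im): cv2.imwrite('pics/'+n+'.png',im[:,:,::-1])
E
python3 - <<'E'
from h import *
for n in('scene','top'):
    im=cams.snapshot(n);save(n+'0',im);m=cams.camera_model(n);print(m['fx'],np.round(ray(n,[[320,200]]),3))
print(sensors.sense()['t'],manip.grasp_offset)
E
```

```text
picsTraceback (most recent call last):
  File "<stdin>", line 3, in <module>
    return _wrapfunc(a, 'round', decimals=decimals, out=out)
    return _wrapit(obj, method, *args, **kwds)
    conv = _array_converter(obj)
ValueError: setting an array element with a sequence. The requested array has an inhomogeneous shape after 1 dimensions. The detected shape was (2,) + inhomogeneous part.
```

Run:
```python
from h import *
for n in('scene','top'):
    im=cams.snapshot(n);save(n+'0',im);m=cams.camera_model(n);o,d=ray(n,[[320,200]]);print(m['fx'],o.round(3),d.round(3),proj(n,onz(n,[[100,100]],0)))
s=sensors.sense();print(s['t'],manip.grasp_offset,s['tool_rot'],s['tcp_pos'])
```

```text
398.80865430644764 [ 1.114 -0.791  0.741] [[-0.411  0.715 -0.565]] [[100.00000058 100.00000025]]
366.31173956665015 [0.456 0.077 1.235] [[ 0.12   0.007 -0.993]] [[100. 100.]]
0.15 0.0187 [ 9.73001910e-01  2.30795540e-01 -4.44000850e-05 -8.36192965e-04] [ 0.28057078 -0.55786645  0.23054636]
```

View pics/scene0.png

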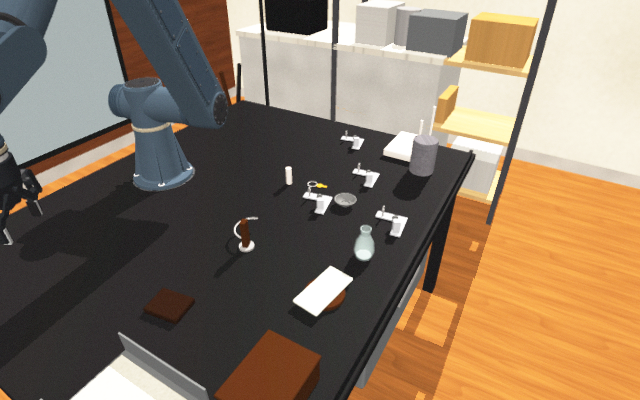

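View pics/top0.png

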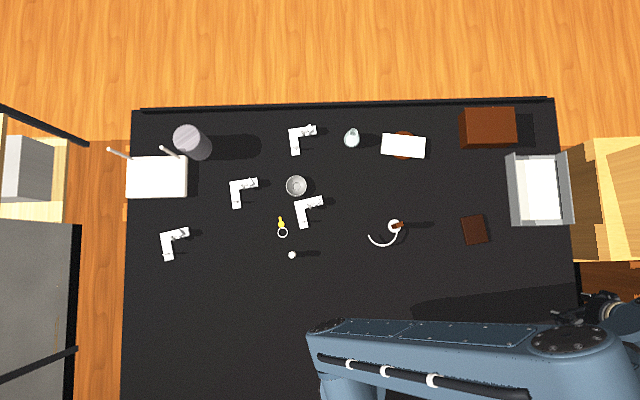

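The pictures show the keeper (top 395,225; scene 246,240) and four dock-like pieces. In the top view they are at (308,211), (243,191), (302,138) and (174,242). In the scene view they are at (318,200), (367,177), (393,222) and (353,141). Next I work out each one's distance from the base and enlarge the nearest.

Run:
```python
from h import *
uv=[[308,211],[243,191],[302,138],[174,242],[395,225],[296,186],[282,228],[292,254],[352,138],[403,146],[473,230]]
P=onz('top',uv,0.006)
for u,p in zip(uv,P):print(u,p.round(3),np.hypot(*p[:2]).round(3))
print('base px',proj('top',[[0,0,0]]))
t=cv2.imread('pics/top0.png');s=cv2.imread('pics/scene0.png')
r=lambda a,k:cv2.resize(a,None,fx=k,fy=k,interpolation=cv2.INTER_CUBIC)
a=r(t[185:265,270:430],5);b=r(s[170:260,220:360],5.6)[:,:800]
cv2.imwrite('pics/c1.png',a);cv2.imwrite('pics/c2.png',b);print(a.shape,b.shape)
```

```text
[308, 211] [0.569 0.127 0.006] 0.583
[243, 191] [0.643 0.346 0.006] 0.73
[302, 138] [0.823 0.142 0.006] 0.835
[174, 242] [0.477 0.578 0.006] 0.75
[395, 225] [ 0.513 -0.163  0.006] 0.539
[296, 186] [0.655 0.166 0.006] 0.676
[282, 228] [0.514 0.215 0.006] 0.557
[292, 254] [0.427 0.183 0.006] 0.465
[352, 138] [ 0.817 -0.031  0.006] 0.818
[403, 146] [ 0.784 -0.206  0.006] 0.81
[473, 230] [ 0.489 -0.423  0.006] 0.646
base px [[352.01630852 387.68241447]]
(400, 800, 3) (504, 784, 3)
```

View pics/c1.png

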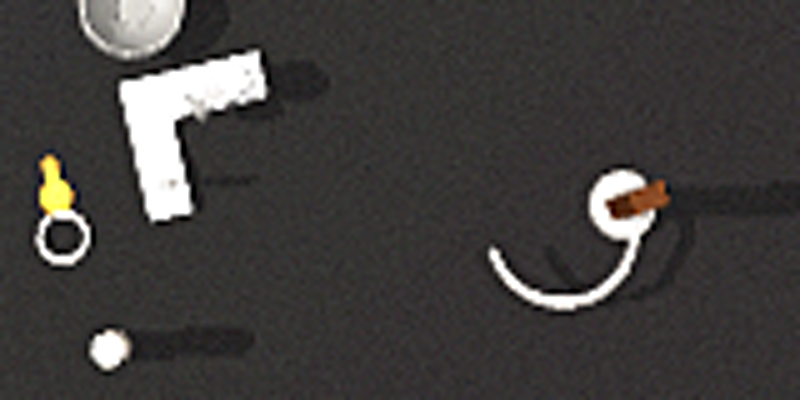

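View pics/c2.png

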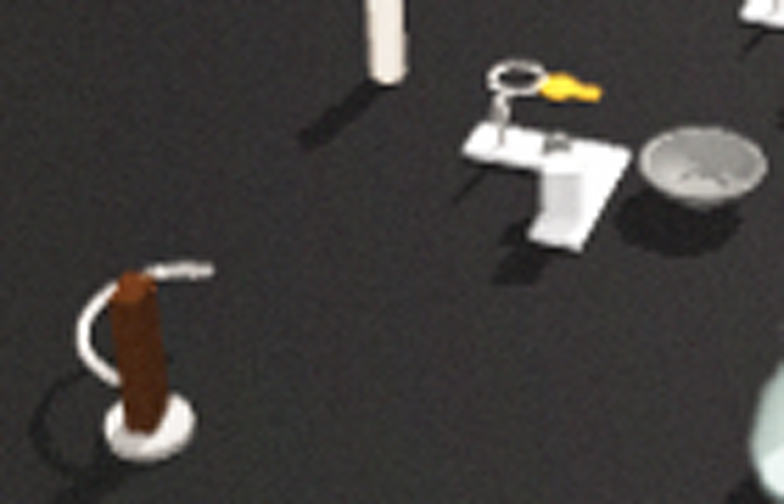

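The candidates lie 0.583, 0.73, 0.835 and 0.75 m from the base. The one at top (308,211) / scene (318,200) is the nearest, so it is the dock meant. The crop shows the L plate with its eye at crop-2 (500,110) and its pad block at (560,195). The keeper's nose is at crop-1 (493,250) and its foot at (622,205). Next I measure both.

```bash
cat > meas.py <<'E'
from h import *
from scipy.optimize import least_squares
D=np.array([[74,19],[-20,19],[-20,-11],[44,-11],[44,-78],[74,-78]])/1000.
def big(n,f,k=6):
    im=cv2.imread(f);return cv2.resize(im,None,fx=k,fy=k,interpolation=cv2.INTER_CUBIC),k
def blob(m,k,c):
    n,l,st,ce=cv2.connectedComponentsWithStats(m);y,x=int(c[1]*k),int(c[0]*k)
    sub=l[y-3*k:y+3*k,x-3*k:x+3*k];v=np.bincount(sub[sub>0]).argmax();return (l==v).astype(np.uint8)
def full(p,k):return (p+.5)/k-.5
def dock(n,f,c,thr):
    im,k=big(n,f);m=blob((im.min(2)>thr).astype(np.uint8),k,c)
    ct=max(cv2.findContours(m,0,2)[0],key=cv2.contourArea)
    for e in np.arange(4,30,.5):
        a=cv2.approxPolyDP(ct,e,True)
        if len(a)<=6:break
    P=onz(n,full(ct.reshape(-1,2).astype(float),k),.006)[:,:2]
    A=onz(n,full(a.reshape(-1,2).astype(float),k),.006)[:,:2]
    return P,A
def seg(P,Q):  # dist from points to closed polygon Q
    d=[]
    for a,b in zip(Q,np.roll(Q,-1,0)):
        t=np.clip(((P-a)@(b-a))/((b-a)@(b-a)),0,1);d.append(np.linalg.norm(P-a-t[:,None]*(b-a),axis=1))
    return np.min(d,0)
def fit(P,x0):
    def r(x):
        c,s=np.cos(x[2]),np.sin(x[2]);return seg(P,D@np.array([[c,s],[-s,c]])+x[:2])*1000
    o=least_squares(r,x0,loss='soft_l1',f_scale=1.);return o.x,np.median(r(o.x))
E
python3 - <<'E'
from meas import *
x0=np.array([.53,.127,np.radians(10)])
for n,f,c in(('top','pics/top0.png',(300,211)),('scene','pics/scene0.png',(328,203))):
  for thr in(110,140):
    P,A=dock(n,f,c,thr);x,e=fit(P,x0);print(n,thr,len(A),x[:2].round(4),np.degrees(x[2]).round(2),'med mm',e.round(2))
  print(A.round(3).tolist())
# keeper in top
im,k=big('top','pics/top0.png')
m=blob((im.min(2)>100).astype(np.uint8),k,(388,224))
ys,xs=np.nonzero(m);uv=full(np.c_[xs,ys].astype(float),k)
print('bbox',uv.min(0),uv.max(0))
dt=cv2.distanceTransform(m,cv2.DIST_L2,5)
# foot: large thickness; hook: thin part away from foot
Pf=onz('top',[[394.4,226]],.008)[0,:2]
P=onz('top',uv,.03)[:,:2];far=np.linalg.norm(onz('top',uv,.008)[:,:2]-Pf,axis=1)>.027
H=P[far]
o=least_squares(lambda q:np.hypot(*(H-q[:2]).T)-q[2],[.49,-.12,.048],loss='soft_l1',f_scale=.002)
b=o.x;print('bow',b.round(4))
o2=least_squares(lambda q:np.hypot(*(H-q[:2]).T)-.048,b[:2],loss='soft_l1',f_scale=.002);print('bow r48',o2.x.round(4))
b=o2.x;ang=np.unwrap(np.sort(np.arctan2(*(H-b).T[::-1])%(2*np.pi)));print('arc ang deg',np.degrees(ang[[0,20,-20,-1]]).round(1))
# foot circle from contour away from hook & handle
ct=full(max(cv2.findContours(m,0,2)[0],key=cv2.contourArea).reshape(-1,2).astype(float),k)
C=onz('top',ct,.006)[:,:2];C=C[np.linalg.norm(C-Pf,axis=1)<.027]
o=least_squares(lambda q:np.hypot(*(C-q[:2]).T)-.022,Pf,loss='soft_l1',f_scale=.0005);f=o.x
print('foot',f.round(4),'dist',np.linalg.norm(b-f),'yaw',np.degrees(np.arctan2(*(b-f)[::-1])))
E
```

```text
top 110 6 [0.5336 0.1423] 11.96 med mm 0.96
top 140 6 [0.5337 0.1423] 11.76 med mm 0.7
[[0.623, 0.081], [0.604, 0.174], [0.51, 0.155], [0.517, 0.128], [0.577, 0.139], [0.59, 0.079]]
scene 110 8 [0.5381 0.1499] 7.79 med mm 5.09
scene 140 8 [0.529  0.1798] -2.87 med mm 13.57
[[0.487, 0.219], [0.52, 0.127], [0.567, 0.133], [0.597, 0.074], [0.627, 0.077], [0.604, 0.176], [0.527, 0.162], [0.522, 0.221]]
bbox [367.25       218.41666667] [400.58333333 246.58333333]
bow [ 0.4959 -0.1146  0.0476]
bow r48 [ 0.4964 -0.1146]
arc ang deg [103.1 105.1 252.7 255.3]
foot [ 0.5113 -0.1593] dist 0.047121095670705944 yaw 108.48749761606378
```

>>> move_arm([
  {"dx": 0.57, "dy": 1, "rz": 0.27},
  {"dx": 0.57, "dy": 1, "rz": 0.27},
  {"dx": 0.57, "dy": 1, "rz": 0.27},
  {"dx": 0.57, "dy": 1, "rz": 0.27},
  {"dx": 0.57, "dy": 1, "rz": 0.27},
  {"dx": 0.57, "dy": 1, "rz": 0.27},
  {"dx": 0.57, "dy": 1, "rz": 0.27},
  {"dx": 0.57, "dy": 1, "rz": 0.27},
  {"dx": 0.57, "dy": 1, "rz": 0.27},
  {"dx": 0.57, "dy": 1, "rz": 0.27},
], claw=100, newtons=100)

```text
schema error: expected keys dx, dy, dz, rx, ry, rz
```

>>> move_arm([
  {"dx": 0.57, "dy": 1, "dz": 0, "rx": 0, "ry": 0, "rz": 0.27},
  {"dx": 0.57, "dy": 1, "dz": 0, "rx": 0, "ry": 0, "rz": 0.27},
  {"dx": 0.57, "dy": 1, "dz": 0, "rx": 0, "ry": 0, "rz": 0.27},
  {"dx": 0.57, "dy": 1, "dz": 0, "rx": 0, "ry": 0, "rz": 0.27},
  {"dx": 0.57, "dy": 1, "dz": 0, "rx": 0, "ry": 0, "rz": 0.27},
  {"dx": 0.57, "dy": 1, "dz": 0, "rx": 0, "ry": 0, "rz": 0.27},
  {"dx": 0.57, "dy": 1, "dz": 0, "rx": 0, "ry": 0, "rz": 0.27},
  {"dx": 0.57, "dy": 1, "dz": 0, "rx": 0, "ry": 0, "rz": 0.27},
  {"dx": 0.57, "dy": 1, "dz": 0, "rx": 0, "ry": 0, "rz": 0.27},
  {"dx": 0.57, "dy": 1, "dz": 0, "rx": 0, "ry": 0, "rz": 0.27},
], claw=100, newtons=100)

```text
t: 1.4
tcp_pos: [0.4235, -0.3074, 0.2311]
tool_rot: [0.588, 0.809, 0.0, -0.0]
force: [-1.4, 0.1, -0.5]
finger_gap: 1.001
gripper_force: 0.0
```

>>> move_arm([
  {"dx": 0.58, "dy": 0.99, "dz": 0, "rx": 0, "ry": 0, "rz": 0.014},
  {"dx": 0.58, "dy": 0.99, "dz": 0, "rx": 0, "ry": 0, "rz": 0},
  {"dx": 0.58, "dy": 0.99, "dz": 0, "rx": 0, "ry": 0, "rz": 0},
  {"dx": 0.58, "dy": 0.99, "dz": 0, "rx": 0, "ry": 0, "rz": 0},
  {"dx": 0.58, "dy": 0.99, "dz": 0, "rx": 0, "ry": 0, "rz": 0},
  {"dx": 0.58, "dy": 0.99, "dz": -0.4, "rx": 0, "ry": 0, "rz": 0},
  {"dx": 0, "dy": 0, "dz": -0.8, "rx": 0, "ry": 0, "rz": 0},
  {"dx": 0, "dy": 0, "dz": -0.8, "rx": 0, "ry": 0, "rz": 0},
  {"dx": 0, "dy": 0, "dz": -0.8, "rx": 0, "ry": 0, "rz": 0},
  {"dx": 0, "dy": 0, "dz": -0.4, "rx": 0, "ry": 0, "rz": 0},
])

```text
t: 2.65
tcp_pos: [0.5096, -0.1595, 0.1501]
tool_rot: [0.587, 0.81, -0.0, -0.001]
force: [0.7, -0.1, -0.6]
finger_gap: 1.006
gripper_force: 0.0
```

Run:
```python
from h import *
im=cams.snapshot('scene');save('s1',im);c=im[130:270,170:350];save('s1c',cv2.resize(c,None,fx=4,fy=4,interpolation=cv2.INTER_CUBIC))
print(proj('scene',[[.5113,-.1593,.092],[.5113,-.1593,.0]]))
```

```text
[[242.11095336 220.42477013]
 [245.56859433 246.52660126]]
```

View pics/s1c.png

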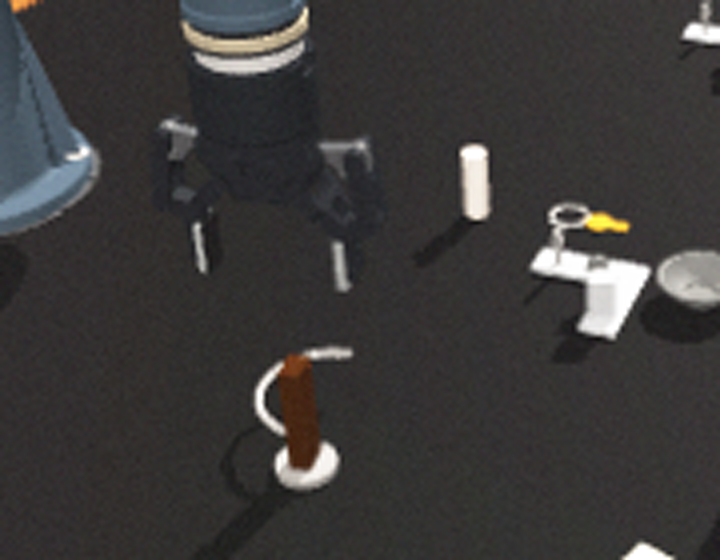

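The open fingers, at crop (203,270) and (343,290), straddle the handle top at (295,362). I'll descend and close.

>>> move_arm([
  {"dx": 0.06, "dy": 0, "dz": -0.6, "rx": 0, "ry": 0, "rz": 0},
  {"dx": 0, "dy": 0, "dz": -0.6, "rx": 0, "ry": 0, "rz": 0},
  {"dx": 0, "dy": 0, "dz": -0.6, "rx": 0, "ry": 0, "rz": 0},
  {"dx": 0, "dy": 0, "dz": -0.6, "rx": 0, "ry": 0, "rz": 0},
  {"dx": 0, "dy": 0, "dz": -0.6, "rx": 0, "ry": 0, "rz": 0},
  {"dx": 0, "dy": 0, "dz": -0.6, "rx": 0, "ry": 0, "rz": 0},
  {"dx": 0, "dy": 0, "dz": -0.3, "rx": 0, "ry": 0, "rz": 0},
  {"dx": 0, "dy": 0, "dz": 0, "rx": 0, "ry": 0, "rz": 0},
  {"dx": 0, "dy": 0, "dz": 0, "rx": 0, "ry": 0, "rz": 0},
  {"dx": 0, "dy": 0, "dz": 0, "rx": 0, "ry": 0, "rz": 0},
])

```text
t: 3.95
tcp_pos: [0.5121, -0.1601, 0.0544]
tool_rot: [0.587, 0.81, 0.0, 0.001]
force: [0.5, 0.4, 0.2]
finger_gap: 0.996
gripper_force: 0.0
```

>>> move_arm([
  {"dx": 0, "dy": 0, "dz": 0, "rx": 0, "ry": 0, "rz": 0},
  {"dx": 0, "dy": 0, "dz": 0, "rx": 0, "ry": 0, "rz": 0},
  {"dx": 0, "dy": 0, "dz": 0, "rx": 0, "ry": 0, "rz": 0},
  {"dx": 0, "dy": 0, "dz": 0, "rx": 0, "ry": 0, "rz": 0},
  {"dx": 0, "dy": 0, "dz": 0, "rx": 0, "ry": 0, "rz": 0},
  {"dx": 0, "dy": 0, "dz": 0, "rx": 0, "ry": 0, "rz": 0},
  {"dx": 0, "dy": 0, "dz": 0, "rx": 0, "ry": 0, "rz": 0},
  {"dx": 0, "dy": 0, "dz": 0, "rx": 0, "ry": 0, "rz": 0},
  {"dx": 0, "dy": 0, "dz": 0, "rx": 0, "ry": 0, "rz": 0},
  {"dx": 0, "dy": 0, "dz": 0, "rx": 0, "ry": 0, "rz": 0},
], claw=0, newtons=100)

```text
t: 5.2
tcp_pos: [0.512, -0.16, 0.0539]
tool_rot: [0.587, 0.81, 0.0, 0.0]
force: [0.5, 0.1, 3.0]
finger_gap: 0.177
gripper_force: 97.7
```

>>> move_arm([
  {"dx": 0, "dy": 0, "dz": 0.5, "rx": 0, "ry": 0, "rz": 0},
  {"dx": 0, "dy": 0, "dz": 0.8, "rx": 0, "ry": 0, "rz": 0},
  {"dx": 0, "dy": 0, "dz": 0.7, "rx": 0, "ry": 0, "rz": 0},
  {"dx": 0.23, "dy": 0.85, "dz": 0, "rx": 0, "ry": 0, "rz": 0.045},
  {"dx": 0.23, "dy": 0.85, "dz": 0, "rx": 0, "ry": 0, "rz": 0.045},
  {"dx": 0.23, "dy": 0.85, "dz": 0, "rx": 0, "ry": 0, "rz": 0.045},
  {"dx": 0.23, "dy": 0.85, "dz": 0, "rx": 0, "ry": 0, "rz": 0.045},
  {"dx": 0.23, "dy": 0.85, "dz": 0, "rx": 0, "ry": 0, "rz": 0.045},
  {"dx": 0.23, "dy": 0.85, "dz": 0, "rx": 0, "ry": 0, "rz": 0.045},
  {"dx": 0.23, "dy": 0.85, "dz": 0, "rx": 0, "ry": 0, "rz": 0.045},
])

```text
t: 6.45
tcp_pos: [0.5511, -0.0103, 0.1038]
tool_rot: [0.518, 0.855, -0.0, -0.001]
force: [0.8, 0.3, -2.2]
finger_gap: 0.172
gripper_force: 97.7
```

>>> move_arm([
  {"dx": 0.23, "dy": 0.85, "dz": 0, "rx": 0, "ry": 0, "rz": 0.045},
  {"dx": 0.23, "dy": 0.85, "dz": 0, "rx": 0, "ry": 0, "rz": 0.045},
  {"dx": 0.22, "dy": 0.9, "dz": 0, "rx": 0, "ry": 0, "rz": 0.045},
  {"dx": 0, "dy": 0, "dz": 0, "rx": 0, "ry": 0, "rz": 0},
  {"dx": 0, "dy": 0, "dz": 0, "rx": 0, "ry": 0, "rz": 0},
  {"dx": 0, "dy": 0, "dz": 0, "rx": 0, "ry": 0, "rz": 0},
  {"dx": 0, "dy": 0, "dz": 0, "rx": 0, "ry": 0, "rz": 0},
  {"dx": 0, "dy": 0, "dz": 0, "rx": 0, "ry": 0, "rz": 0},
  {"dx": 0, "dy": 0, "dz": 0, "rx": 0, "ry": 0, "rz": 0},
  {"dx": 0, "dy": 0, "dz": 0, "rx": 0, "ry": 0, "rz": 0},
])

```text
t: 7.7
tcp_pos: [0.569, 0.0538, 0.1038]
tool_rot: [0.488, 0.873, -0.0, 0.0]
force: [0.4, -0.5, -1.9]
finger_gap: 0.176
gripper_force: 97.8
```

Run:
```python
from h import *
s=sensors.sense();print(s['t'],s['tcp_pos'],s['tool_rot'],s['force'],s['ft_torque'])
for n,(r0,r1,c0,c1) in(('top',(150,270,250,370)),('scene',(140,260,250,370))):
    im=cams.snapshot(n);save(n+'2',im);save(n+'2c',cv2.resize(im[r0:r1,c0:c1],None,fx=5,fy=5,interpolation=cv2.INTER_CUBIC))
a=cv2.hconcat([cv2.imread('pics/top2c.png'),cv2.imread('pics/scene2c.png')])
cv2.imwrite('pics/j2.png',cv2.resize(a,(800,400),interpolation=cv2.INTER_AREA))
```

```text
7.7 [0.56899672 0.05381823 0.10383255] [ 4.87816985e-01  8.72945926e-01 -2.01582555e-06  1.64924100e-05] [ 0.35330962 -0.45716313 -1.87968974] [-0.01734595 -0.0328202   0.03539485]
```

View pics/j2.png

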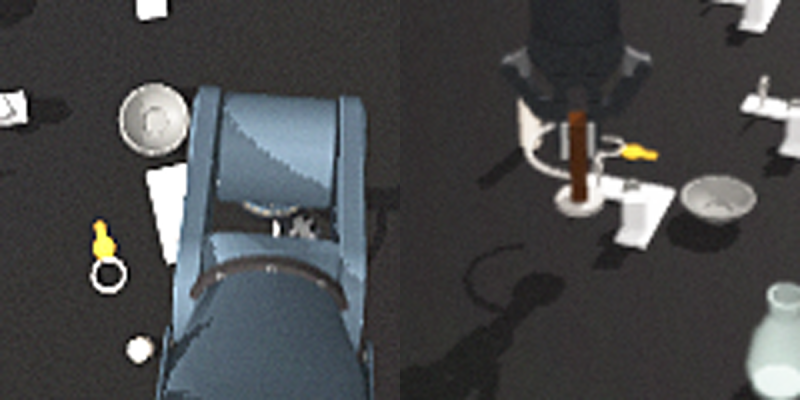

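The top view is now hidden by the arm. In the scene crop the keeper hangs upright between the fingers with its hook near the eye, at joined (600,165). I'll cross-check the dock against the keeper using scene-camera extents.

Run:
```python
from meas import *
def tf(P,x,y,a):
    P=np.array(P,float)/1000;c,s=np.cos(a),np.sin(a);return np.c_[P[:,0]*c-P[:,1]*s+x,P[:,0]*s+P[:,1]*c+y,P[:,2]]
# model extents
th=np.linspace(0,np.pi,60);hook=[[48+r*np.cos(t),r*np.sin(t),z] for t in th for r,z in((51,30),(45,30),(48,33),(48,27))]
foot=[[22*np.cos(t),22*np.sin(t),z] for t in np.linspace(0,6.28,80) for z in(0,8)]
kx=(.5113,-.1593,np.radians(108.3))
H=proj('scene',tf(hook,*kx));F=proj('scene',tf(foot,*kx))
print('pred hook minx,maxx,miny',H[:,0].min(),H[:,0].max(),H[:,1].min(),'foot',F.min(0),F.max(0))
im,k=big('scene','pics/scene0.png')
w=(im.min(2)>100).astype(np.uint8);y,x=np.nonzero(w[200*k:260*k,225*k:265*k]);p=full(np.c_[x+225*k,y+200*k].astype(float),k)
h=p[p[:,1]<238];f=p[p[:,1]>240]
print('meas hook',h[:,0].min(),h[:,0].max(),h[:,1].min(),'foot',f.min(0),f.max(0))
# dock
dx=(.5337,.1423,np.radians(11.8))
base=[[*q,z] for q in D*1000 for z in(0,6)]
B=proj('scene',tf(base,*dx));print('pred dock',B.round(1).tolist())
ring=[[0,r*np.cos(t),30+r*np.sin(t)] for t in np.linspace(0,6.28,60) for r in (11,)]
R=proj('scene',tf(ring,*dx));print('pred ring',R.min(0).round(1),R.max(0).round(1))
print('kptest: eye center',proj('scene',tf([[0,0,30]],*dx)))
P,A=dock('scene','pics/scene0.png',(328,203),110)
m=proj('scene',np.c_[A,np.full(len(A),.006)]);print('meas corners',m.round(1).tolist())
c=cv2.imread('pics/scene0.png')[175:220,295:340];cc=cv2.resize(c,None,fx=13,fy=13,interpolation=cv2.INTER_CUBIC)
for (u,v),col in[(q,(0,0,255)) for q in B]+[(q,(0,255,0)) for q in R]:
    cv2.circle(cc,(int((u-295+.5)*13),int((v-175+.5)*13)),2,col,-1)
cv2.imwrite('pics/d.png',cc)
```

```text
pred hook minx,maxx,miny 232.38578753651672 256.36476248545995 216.8035080378475 foot [237.32524876 239.26771504] [253.45995962 251.79426888]
meas hook 233.08333333333334 257.5833333333333 216.25 foot [238.08333333 240.08333333] [254.41666667 251.58333333]
pred dock [[331.4, 197.9], [331.4, 196.4], [304.7, 192.9], [304.7, 191.4], [301.6, 197.7], [301.6, 196.1], [320.0, 201.2], [320.0, 199.6], [313.3, 212.6], [313.3, 211.1], [322.4, 214.5], [322.4, 212.9]]
pred ring [307.2 186.1] [309.4 192.7]
kptest: eye center [[308.31677878 189.38488311]]
meas corners [[308.6, 180.9], [302.1, 196.4], [315.4, 199.9], [314.1, 211.9], [323.1, 214.2], [332.2, 196.8], [310.4, 191.9], [317.6, 183.4]]
```

View pics/d.png

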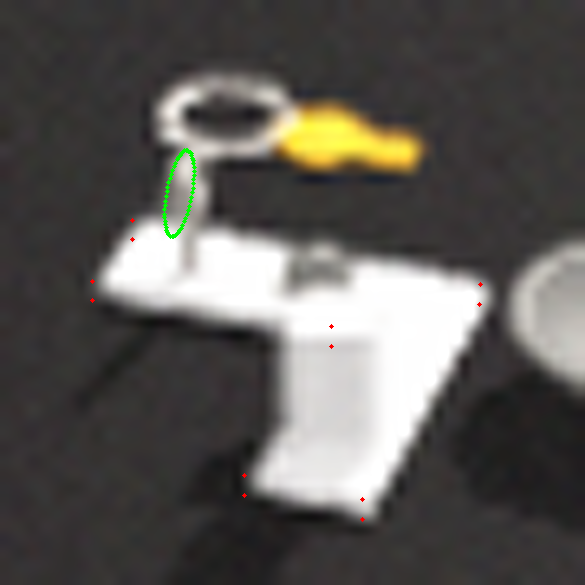

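The scene camera shows the same offset, about +0.7 px, for both the keeper and the dock, so their relative pose agrees to about 1 mm. Lowering now.

>>> move_arm([
  {"dx": 0, "dy": 0.01, "dz": -0.3, "rx": 0, "ry": 0, "rz": 0},
  {"dx": 0, "dy": 0, "dz": -0.3, "rx": 0, "ry": 0, "rz": 0},
  {"dx": 0, "dy": 0, "dz": -0.3, "rx": 0, "ry": 0, "rz": 0},
  {"dx": 0, "dy": 0, "dz": -0.3, "rx": 0, "ry": 0, "rz": 0},
  {"dx": 0, "dy": 0, "dz": -0.3, "rx": 0, "ry": 0, "rz": 0},
  {"dx": 0, "dy": 0, "dz": -0.3, "rx": 0, "ry": 0, "rz": 0},
  {"dx": 0, "dy": 0, "dz": -0.1, "rx": 0, "ry": 0, "rz": 0},
  {"dx": 0, "dy": 0, "dz": -0.04, "rx": 0, "ry": 0, "rz": 0},
  {"dx": 0, "dy": 0, "dz": 0, "rx": 0, "ry": 0, "rz": 0},
  {"dx": 0, "dy": 0, "dz": 0, "rx": 0, "ry": 0, "rz": 0},
])

```text
t: 9.05
tcp_pos: [0.5692, 0.0541, 0.0556]
tool_rot: [0.488, 0.873, 0.0, 0.0]
force: [0.6, -0.3, -2.0]
finger_gap: 0.175
gripper_force: 97.9
```

```bash
cat > arc.py <<'E'
# remaining rows: TCP on circle about bow; each row turns by -step deg
from h import *
import sys
from scipy.spatial.transform import Rotation as Ro
BOW=np.array([.5435,.0953]);R=.0484
def state():
    s=sensors.sense();p=np.array(s['tcp_pos']);ty=Ro.from_quat(s['tool_rot']).as_matrix()[:2,1]
    ky=np.degrees(np.arctan2(ty[1],ty[0]))+90;return s,p,ky
def rows(p,ky,steps):
    out=[];q=p[:2].copy()
    for st in steps:
        ky-=st;a=np.radians(ky);t=BOW-R*np.array([np.cos(a),np.sin(a)]);d=(t-q)/.025;q=t;out.append((d[0].round(3),d[1].round(3),round(-st/30,3)))
    return out
if __name__=='__main__':
    s,p,ky=state();print('t',s['t'],'tcp',p.round(4),'kyaw',ky.round(2),'phi',(101.8-ky).round(2),'F',np.round(s['force'],2),'M',np.round(s['ft_torque'],3))
    a=np.radians(ky);print('off circle mm',((p[:2]-BOW+R*np.array([np.cos(a),np.sin(a)]))*1000).round(2))
    print(rows(p,ky,[float(x) for x in sys.argv[1:]]))
E
python3 - <<'E'
from h import *
im=cams.snapshot('scene');save('s3',im);c=cv2.resize(im[165:225,280:345],None,fx=9,fy=9,interpolation=cv2.INTER_CUBIC);save('s3c',c)
E
python3 arc.py 2 2 2 2 2 2 2 2 2 2
```

```text
t 9.1 tcp [0.5692 0.0541 0.0556] kyaw 121.61 phi -19.81 F [ 0.12 -0.2  -1.79] M [-0.01   0.024  0.018]
off circle mm [0.3  0.03]
[(np.float64(-0.07), np.float64(-0.036), -0.067), (np.float64(-0.059), np.float64(-0.032), -0.067), (np.float64(-0.06), np.float64(-0.03), -0.067), (np.float64(-0.061), np.float64(-0.028), -0.067), (np.float64(-0.062), np.float64(-0.026), -0.067), (np.float64(-0.063), np.float64(-0.024), -0.067), (np.float64(-0.064), np.float64(-0.022), -0.067), (np.float64(-0.065), np.float64(-0.019), -0.067), (np.float64(-0.065), np.float64(-0.017), -0.067), (np.float64(-0.066), np.float64(-0.015), -0.067)]
```

View pics/s3c.png

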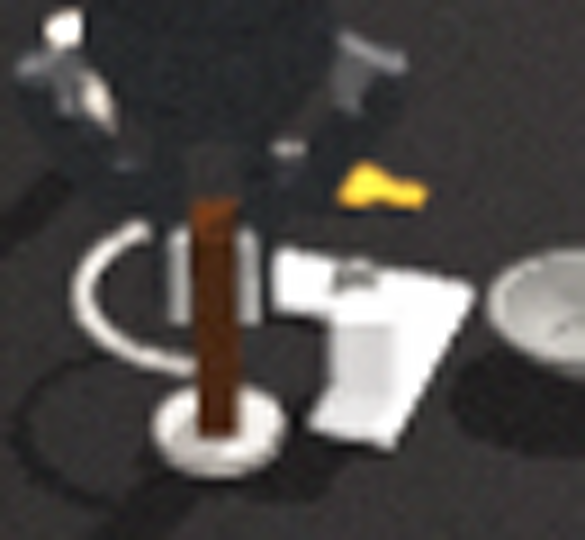

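The hook hangs just above the shelf, at crop (80,290), with the foot beside the dock leg. The eye is hidden behind the gripper, so I'll go forward along the arc by feel.

>>> move_arm([
  {"dx": -0.056, "dy": -0.028, "dz": 0, "rx": 0, "ry": 0, "rz": -0.05},
  {"dx": -0.044, "dy": -0.024, "dz": 0, "rx": 0, "ry": 0, "rz": -0.05},
  {"dx": -0.045, "dy": -0.023, "dz": 0, "rx": 0, "ry": 0, "rz": -0.05},
  {"dx": -0.045, "dy": -0.022, "dz": 0, "rx": 0, "ry": 0, "rz": -0.05},
  {"dx": -0.046, "dy": -0.021, "dz": 0, "rx": 0, "ry": 0, "rz": -0.05},
  {"dx": -0.046, "dy": -0.02, "dz": 0, "rx": 0, "ry": 0, "rz": -0.05},
  {"dx": -0.047, "dy": -0.018, "dz": 0, "rx": 0, "ry": 0, "rz": -0.05},
  {"dx": -0.047, "dy": -0.017, "dz": 0, "rx": 0, "ry": 0, "rz": -0.05},
  {"dx": -0.048, "dy": -0.016, "dz": 0, "rx": 0, "ry": 0, "rz": -0.05},
  {"dx": -0.048, "dy": -0.014, "dz": 0, "rx": 0, "ry": 0, "rz": -0.05},
])

```text
t: 10.35
tcp_pos: [0.5571, 0.049, 0.0553]
tool_rot: [0.598, 0.801, 0.0, 0.0]
force: [0.3, -0.4, -2.7]
finger_gap: 0.174
gripper_force: 97.8
```

```bash
python3 arc.py 1 1 1 1 1 1 1 1 1 1|sed 's/np.float64//g'
```

```text
t 10.35 tcp [0.5571 0.049  0.0553] kyaw 106.51 phi -4.71 F [ 0.34 -0.37 -2.67] M [-0.035 -0.038 -0.025]
off circle mm [-0.13  0.11]
[((-0.027), (-0.014), -0.033), ((-0.033), (-0.009), -0.033), ((-0.033), (-0.008), -0.033), ((-0.033), (-0.008), -0.033), ((-0.033), (-0.007), -0.033), ((-0.033), (-0.006), -0.033), ((-0.033), (-0.006), -0.033), ((-0.033), (-0.005), -0.033), ((-0.033), (-0.005), -0.033), ((-0.034), (-0.004), -0.033)]
```

>>> move_arm([
  {"dx": -0.029, "dy": -0.011, "dz": 0, "rx": 0, "ry": 0, "rz": -0.033},
  {"dx": -0.032, "dy": -0.009, "dz": 0, "rx": 0, "ry": 0, "rz": -0.033},
  {"dx": -0.033, "dy": -0.008, "dz": 0, "rx": 0, "ry": 0, "rz": -0.033},
  {"dx": -0.033, "dy": -0.008, "dz": 0, "rx": 0, "ry": 0, "rz": -0.033},
  {"dx": -0.033, "dy": -0.007, "dz": 0, "rx": 0, "ry": 0, "rz": -0.033},
  {"dx": -0.033, "dy": -0.006, "dz": 0, "rx": 0, "ry": 0, "rz": -0.033},
  {"dx": -0.033, "dy": -0.006, "dz": 0, "rx": 0, "ry": 0, "rz": -0.033},
  {"dx": -0.033, "dy": -0.005, "dz": 0, "rx": 0, "ry": 0, "rz": -0.033},
  {"dx": -0.033, "dy": -0.005, "dz": 0, "rx": 0, "ry": 0, "rz": -0.033},
  {"dx": -0.033, "dy": -0.004, "dz": 0, "rx": 0, "ry": 0, "rz": -0.033},
])

```text
t: 11.6
tcp_pos: [0.549, 0.0473, 0.0553]
tool_rot: [0.665, 0.747, -0.0, -0.0]
force: [0.2, -0.2, -1.7]
finger_gap: 0.17
gripper_force: 97.8
```

```bash
python3 arc.py 1.5 1.5 1.5 1.5 1.5 1.5 1.5 1.5 1.5 1.5|sed 's/np.float64//g'
```

```text
t 11.6 tcp [0.549  0.0473 0.0553] kyaw 96.64 phi 5.16 F [ 0.22 -0.23 -1.69] M [-0.066 -0.028 -0.012]
off circle mm [-0.12  0.08]
[((-0.045), (-0.009), -0.05), ((-0.051), (-0.004), -0.05), ((-0.051), (-0.003), -0.05), ((-0.051), (-0.001), -0.05), ((-0.051), (0.0), -0.05), ((-0.051), (0.001), -0.05), ((-0.051), (0.003), -0.05), ((-0.051), (0.004), -0.05), ((-0.05), (0.005), -0.05), ((-0.05), (0.007), -0.05)]
```

>>> move_arm([
  {"dx": -0.047, "dy": -0.007, "dz": 0, "rx": 0, "ry": 0, "rz": -0.05},
  {"dx": -0.05, "dy": -0.004, "dz": 0, "rx": 0, "ry": 0, "rz": -0.05},
  {"dx": -0.051, "dy": -0.003, "dz": 0, "rx": 0, "ry": 0, "rz": -0.05},
  {"dx": -0.051, "dy": -0.001, "dz": 0, "rx": 0, "ry": 0, "rz": -0.05},
  {"dx": -0.051, "dy": 0, "dz": 0, "rx": 0, "ry": 0, "rz": -0.05},
  {"dx": -0.051, "dy": 0.001, "dz": 0, "rx": 0, "ry": 0, "rz": -0.05},
  {"dx": -0.051, "dy": 0.003, "dz": 0, "rx": 0, "ry": 0, "rz": -0.05},
  {"dx": -0.051, "dy": 0.004, "dz": 0, "rx": 0, "ry": 0, "rz": -0.05},
  {"dx": -0.05, "dy": 0.005, "dz": 0, "rx": 0, "ry": 0, "rz": -0.05},
  {"dx": -0.05, "dy": 0.007, "dz": 0, "rx": 0, "ry": 0, "rz": -0.05},
])

```text
t: 12.85
tcp_pos: [0.5364, 0.0475, 0.0553]
tool_rot: [0.757, 0.653, -0.0, 0.0]
force: [0.2, 0.4, -1.5]
finger_gap: 0.175
gripper_force: 97.8
```

```bash
python3 arc.py 1.5 1.5 1.5 1.5 1.5 1.5 1.5 1.5 1.5 1.5|sed 's/np.float64//g'
```

```text
t 12.85 tcp [0.5364 0.0475 0.0553] kyaw 81.61 phi 20.19 F [ 0.16  0.36 -1.47] M [-0.03  -0.045 -0.006]
off circle mm [-0.03  0.04]
[((-0.049), (0.007), -0.05), ((-0.05), (0.009), -0.05), ((-0.05), (0.011), -0.05), ((-0.049), (0.012), -0.05), ((-0.049), (0.013), -0.05), ((-0.049), (0.015), -0.05), ((-0.048), (0.016), -0.05), ((-0.048), (0.017), -0.05), ((-0.047), (0.018), -0.05), ((-0.047), (0.02), -0.05)]
```

>>> move_arm([
  {"dx": -0.049, "dy": 0.007, "dz": 0, "rx": 0, "ry": 0, "rz": -0.05},
  {"dx": -0.05, "dy": 0.009, "dz": 0, "rx": 0, "ry": 0, "rz": -0.05},
  {"dx": -0.05, "dy": 0.011, "dz": 0, "rx": 0, "ry": 0, "rz": -0.05},
  {"dx": -0.049, "dy": 0.012, "dz": 0, "rx": 0, "ry": 0, "rz": -0.05},
  {"dx": -0.049, "dy": 0.013, "dz": 0, "rx": 0, "ry": 0, "rz": -0.05},
  {"dx": -0.049, "dy": 0.015, "dz": 0, "rx": 0, "ry": 0, "rz": -0.05},
  {"dx": -0.048, "dy": 0.016, "dz": 0, "rx": 0, "ry": 0, "rz": -0.05},
  {"dx": -0.048, "dy": 0.017, "dz": 0, "rx": 0, "ry": 0, "rz": -0.05},
  {"dx": -0.047, "dy": 0.018, "dz": 0, "rx": 0, "ry": 0, "rz": -0.05},
  {"dx": -0.047, "dy": 0.02, "dz": 0, "rx": 0, "ry": 0, "rz": -0.05},
])

```text
t: 14.1
tcp_pos: [0.5242, 0.0509, 0.0553]
tool_rot: [0.836, 0.549, -0.0, -0.0]
force: [0.4, -0.0, -1.6]
finger_gap: 0.174
gripper_force: 97.8
```

```bash
python3 arc.py 1.2 1.2 1.2 1.2 1.2 1.2 1.2 1.2 1.2 1.2|sed 's/np.float64//g'
python3 - <<'E'
from h import *
im=cams.snapshot('scene');save('s4',im);c=cv2.resize(im[165:225,280:345],None,fx=9,fy=9,interpolation=cv2.INTER_CUBIC);save('s4c',c)
E
```

```text
t 14.1 tcp [0.5242 0.0509 0.0553] kyaw 66.61 phi 35.19 F [ 0.44 -0.   -1.57] M [-0.061 -0.016 -0.042]
off circle mm [-0.06  0.06]
[((-0.035), (0.014), -0.04), ((-0.037), (0.017), -0.04), ((-0.036), (0.018), -0.04), ((-0.036), (0.019), -0.04), ((-0.036), (0.02), -0.04), ((-0.035), (0.02), -0.04), ((-0.035), (0.021), -0.04), ((-0.034), (0.022), -0.04), ((-0.034), (0.022), -0.04), ((-0.033), (0.023), -0.04)]
```

View pics/s4c.png

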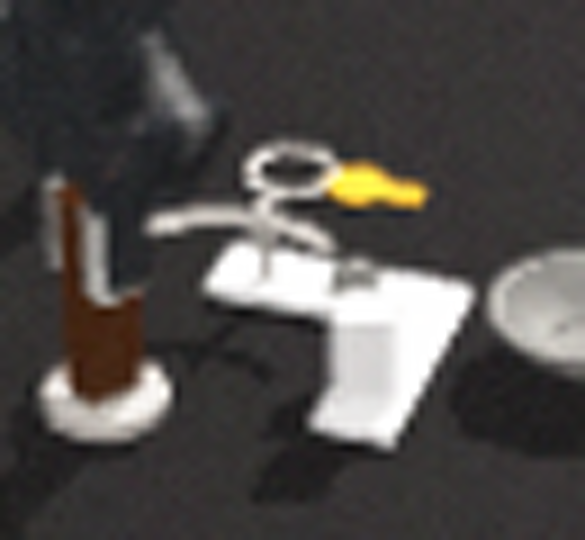

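The hook passes through the eye at crop (265,225), and the nose at (330,245) is heading for the stop. I'll continue slowly.

>>> move_arm([
  {"dx": -0.035, "dy": 0.014, "dz": 0, "rx": 0, "ry": 0, "rz": -0.04},
  {"dx": -0.037, "dy": 0.017, "dz": 0, "rx": 0, "ry": 0, "rz": -0.04},
  {"dx": -0.036, "dy": 0.018, "dz": 0, "rx": 0, "ry": 0, "rz": -0.04},
  {"dx": -0.036, "dy": 0.019, "dz": 0, "rx": 0, "ry": 0, "rz": -0.04},
  {"dx": -0.036, "dy": 0.02, "dz": 0, "rx": 0, "ry": 0, "rz": -0.04},
  {"dx": -0.035, "dy": 0.02, "dz": 0, "rx": 0, "ry": 0, "rz": -0.04},
  {"dx": -0.035, "dy": 0.021, "dz": 0, "rx": 0, "ry": 0, "rz": -0.04},
  {"dx": -0.034, "dy": 0.022, "dz": 0, "rx": 0, "ry": 0, "rz": -0.04},
  {"dx": -0.034, "dy": 0.022, "dz": 0, "rx": 0, "ry": 0, "rz": -0.04},
  {"dx": -0.033, "dy": 0.023, "dz": 0, "rx": 0, "ry": 0, "rz": -0.04},
])

```text
t: 15.4
tcp_pos: [0.5155, 0.0558, 0.0553]
tool_rot: [0.889, 0.459, -0.0, -0.0]
force: [0.2, -0.2, -3.1]
finger_gap: 0.171
gripper_force: 97.8
```

```bash
python3 arc.py .4 .4 .4 .4 .4 .4 .4 .4 .4 .4|sed 's/np.float64//g'
```

```text
t 15.4 tcp [0.5155 0.0558 0.0553] kyaw 54.62 phi 47.18 F [ 0.23 -0.21 -3.07] M [-0.045  0.012  0.007]
off circle mm [-0.01  0.  ]
[((-0.011), (0.008), -0.013), ((-0.011), (0.008), -0.013), ((-0.011), (0.008), -0.013), ((-0.011), (0.008), -0.013), ((-0.011), (0.008), -0.013), ((-0.011), (0.008), -0.013), ((-0.011), (0.008), -0.013), ((-0.011), (0.008), -0.013), ((-0.011), (0.008), -0.013), ((-0.01), (0.009), -0.013)]
```

>>> move_arm([
  {"dx": -0.011, "dy": 0.008, "dz": 0, "rx": 0, "ry": 0, "rz": -0.0133},
  {"dx": -0.011, "dy": 0.008, "dz": 0, "rx": 0, "ry": 0, "rz": -0.0133},
  {"dx": -0.011, "dy": 0.008, "dz": 0, "rx": 0, "ry": 0, "rz": -0.0133},
  {"dx": -0.011, "dy": 0.008, "dz": 0, "rx": 0, "ry": 0, "rz": -0.0133},
  {"dx": -0.011, "dy": 0.008, "dz": 0, "rx": 0, "ry": 0, "rz": -0.0133},
  {"dx": -0.011, "dy": 0.008, "dz": 0, "rx": 0, "ry": 0, "rz": -0.0133},
  {"dx": -0.011, "dy": 0.008, "dz": 0, "rx": 0, "ry": 0, "rz": -0.0133},
  {"dx": -0.011, "dy": 0.008, "dz": 0, "rx": 0, "ry": 0, "rz": -0.0133},
  {"dx": -0.011, "dy": 0.008, "dz": 0, "rx": 0, "ry": 0, "rz": -0.0133},
  {"dx": -0.01, "dy": 0.009, "dz": 0, "rx": 0, "ry": 0, "rz": -0.0133},
])

```text
t: 16.65
tcp_pos: [0.5128, 0.0578, 0.0553]
tool_rot: [0.904, 0.428, 0.0, 0.0]
force: [-1.2, 0.0, -2.7]
finger_gap: 0.175
gripper_force: 97.8
```

```bash
python3 arc.py .2 .2 .2 .2 .2 .2 .2 .2 .2 .2|sed 's/np.float64//g'
```

```text
t 16.65 tcp [0.5128 0.0578 0.0553] kyaw 50.69 phi 51.11 F [-1.21  0.01 -2.67] M [-0.048 -0.006 -0.042]
off circle mm [-0.03 -0.02]
[((-0.004), (0.005), -0.007), ((-0.005), (0.004), -0.007), ((-0.005), (0.004), -0.007), ((-0.005), (0.004), -0.007), ((-0.005), (0.004), -0.007), ((-0.005), (0.004), -0.007), ((-0.005), (0.004), -0.007), ((-0.005), (0.004), -0.007), ((-0.005), (0.004), -0.007), ((-0.005), (0.004), -0.007)]
```

>>> move_arm([
  {"dx": -0.005, "dy": 0.0045, "dz": 0, "rx": 0, "ry": 0, "rz": -0.0067},
  {"dx": -0.005, "dy": 0.0045, "dz": 0, "rx": 0, "ry": 0, "rz": -0.0067},
  {"dx": -0.005, "dy": 0.0045, "dz": 0, "rx": 0, "ry": 0, "rz": -0.0067},
  {"dx": -0.005, "dy": 0.0045, "dz": 0, "rx": 0, "ry": 0, "rz": -0.0067},
  {"dx": -0.005, "dy": 0.0045, "dz": 0, "rx": 0, "ry": 0, "rz": -0.0067},
  {"dx": -0.005, "dy": 0.0045, "dz": 0, "rx": 0, "ry": 0, "rz": -0.0067},
  {"dx": -0.005, "dy": 0.0045, "dz": 0, "rx": 0, "ry": 0, "rz": -0.0067},
  {"dx": -0.005, "dy": 0.0045, "dz": 0, "rx": 0, "ry": 0, "rz": -0.0067},
  {"dx": -0.005, "dy": 0.0045, "dz": 0, "rx": 0, "ry": 0, "rz": -0.0067},
  {"dx": -0.005, "dy": 0.0045, "dz": 0, "rx": 0, "ry": 0, "rz": -0.0067},
])

```text
t: 17.9
tcp_pos: [0.5116, 0.0589, 0.0553]
tool_rot: [0.911, 0.412, -0.0, -0.0]
force: [1.0, 0.2, -1.8]
finger_gap: 0.178
gripper_force: 97.8
```

```bash
python3 arc.py .2 .2 .2 .2 |sed 's/np.float64//g'
```

```text
t 17.9 tcp [0.5116 0.0589 0.0553] kyaw 48.69 phi 53.11 F [ 0.95  0.15 -1.81] M [ 0.003  0.005 -0.02 ]
off circle mm [ 0.02 -0.01]
[((-0.006), (0.005), -0.007), ((-0.005), (0.004), -0.007), ((-0.005), (0.005), -0.007), ((-0.005), (0.005), -0.007)]
```

>>> move_arm([
  {"dx": -0.005, "dy": 0.0046, "dz": 0, "rx": 0, "ry": 0, "rz": -0.0067},
  {"dx": -0.005, "dy": 0.0046, "dz": 0, "rx": 0, "ry": 0, "rz": -0.0067},
  {"dx": -0.005, "dy": 0.0046, "dz": 0, "rx": 0, "ry": 0, "rz": -0.0067},
  {"dx": -0.005, "dy": 0.0046, "dz": 0, "rx": 0, "ry": 0, "rz": -0.0067},
  {"dx": -0.005, "dy": 0.0046, "dz": 0, "rx": 0, "ry": 0, "rz": -0.0067},
  {"dx": -0.005, "dy": 0.0046, "dz": 0, "rx": 0, "ry": 0, "rz": -0.0067},
  {"dx": -0.005, "dy": 0.0046, "dz": 0, "rx": 0, "ry": 0, "rz": -0.0067},
  {"dx": -0.005, "dy": 0.0046, "dz": 0, "rx": 0, "ry": 0, "rz": -0.0067},
  {"dx": -0.005, "dy": 0.0046, "dz": 0, "rx": 0, "ry": 0, "rz": -0.0067},
  {"dx": -0.005, "dy": 0.0046, "dz": 0, "rx": 0, "ry": 0, "rz": -0.0067},
])

```text
t: 19.15
tcp_pos: [0.5103, 0.0601, 0.0553]
tool_rot: [0.918, 0.396, -0.0, 0.0]
force: [0.0, -0.4, -1.9]
finger_gap: 0.175
gripper_force: 97.8
```

```bash
python3 arc.py .2 .2 .2 .2 |sed 's/np.float64//g'
```

```text
t 19.15 tcp [0.5103 0.0601 0.0553] kyaw 46.69 phi 55.11 F [ 0.02 -0.42 -1.94] M [0.01  0.018 0.   ]
off circle mm [0.01 0.01]
[((-0.005), (0.004), -0.007), ((-0.005), (0.005), -0.007), ((-0.005), (0.005), -0.007), ((-0.005), (0.005), -0.007)]
```

>>> move_arm([
  {"dx": -0.0048, "dy": 0.0047, "dz": 0, "rx": 0, "ry": 0, "rz": -0.0067},
  {"dx": -0.0048, "dy": 0.0047, "dz": 0, "rx": 0, "ry": 0, "rz": -0.0067},
  {"dx": -0.0048, "dy": 0.0047, "dz": 0, "rx": 0, "ry": 0, "rz": -0.0067},
  {"dx": -0.0048, "dy": 0.0047, "dz": 0, "rx": 0, "ry": 0, "rz": -0.0067},
  {"dx": -0.0048, "dy": 0.0047, "dz": 0, "rx": 0, "ry": 0, "rz": -0.0067},
  {"dx": -0.0048, "dy": 0.0047, "dz": 0, "rx": 0, "ry": 0, "rz": -0.0067},
  {"dx": -0.0048, "dy": 0.0047, "dz": 0, "rx": 0, "ry": 0, "rz": -0.0067},
  {"dx": -0.0048, "dy": 0.0047, "dz": 0, "rx": 0, "ry": 0, "rz": -0.0067},
  {"dx": -0.0048, "dy": 0.0047, "dz": 0, "rx": 0, "ry": 0, "rz": -0.0067},
  {"dx": -0.0048, "dy": 0.0047, "dz": 0, "rx": 0, "ry": 0, "rz": -0.0067},
])

```text
t: 20.4
tcp_pos: [0.5091, 0.0613, 0.0553]
tool_rot: [0.925, 0.38, 0.0, -0.0]
force: [0.4, 0.3, -1.9]
finger_gap: 0.18
gripper_force: 97.8
```

```bash
python3 arc.py .2 .2 .2 .2 |sed 's/np.float64//g'
```

```text
t 20.4 tcp [0.5091 0.0613 0.0553] kyaw 44.67 phi 57.13 F [ 0.42  0.27 -1.9 ] M [ 0.018 -0.017 -0.026]
off circle mm [0.04 0.01]
[((-0.007), (0.005), -0.007), ((-0.005), (0.005), -0.007), ((-0.005), (0.005), -0.007), ((-0.005), (0.005), -0.007)]
```

>>> move_arm([
  {"dx": -0.005, "dy": 0.0048, "dz": 0, "rx": 0, "ry": 0, "rz": -0.0067},
  {"dx": -0.0047, "dy": 0.0048, "dz": 0, "rx": 0, "ry": 0, "rz": -0.0067},
  {"dx": -0.0047, "dy": 0.0048, "dz": 0, "rx": 0, "ry": 0, "rz": -0.0067},
  {"dx": -0.0047, "dy": 0.0048, "dz": 0, "rx": 0, "ry": 0, "rz": -0.0067},
  {"dx": -0.0047, "dy": 0.0048, "dz": 0, "rx": 0, "ry": 0, "rz": -0.0067},
  {"dx": -0.0047, "dy": 0.0048, "dz": 0, "rx": 0, "ry": 0, "rz": -0.0067},
  {"dx": -0.0047, "dy": 0.0048, "dz": 0, "rx": 0, "ry": 0, "rz": -0.0067},
  {"dx": -0.0047, "dy": 0.0048, "dz": 0, "rx": 0, "ry": 0, "rz": -0.0067},
  {"dx": -0.0047, "dy": 0.0048, "dz": 0, "rx": 0, "ry": 0, "rz": -0.0067},
  {"dx": -0.0047, "dy": 0.0048, "dz": 0, "rx": 0, "ry": 0, "rz": -0.0067},
])

```text
t: 21.65
tcp_pos: [0.5079, 0.0625, 0.0553]
tool_rot: [0.931, 0.364, -0.0, -0.0]
force: [0.2, -0.3, -2.2]
finger_gap: 0.171
gripper_force: 97.8
```

```bash
python3 arc.py .2 .2 .2 .2 |sed 's/np.float64//g'
```

```text
t 21.65 tcp [0.5079 0.0625 0.0553] kyaw 42.67 phi 59.13 F [ 0.24 -0.34 -2.22] M [0.106 0.013 0.044]
off circle mm [-0.04  0.02]
[((-0.003), (0.004), -0.007), ((-0.005), (0.005), -0.007), ((-0.005), (0.005), -0.007), ((-0.005), (0.005), -0.007)]
```

>>> move_arm([
  {"dx": -0.004, "dy": 0.0048, "dz": 0, "rx": 0, "ry": 0, "rz": -0.0067},
  {"dx": -0.0045, "dy": 0.005, "dz": 0, "rx": 0, "ry": 0, "rz": -0.0067},
  {"dx": -0.0045, "dy": 0.005, "dz": 0, "rx": 0, "ry": 0, "rz": -0.0067},
  {"dx": -0.0045, "dy": 0.005, "dz": 0, "rx": 0, "ry": 0, "rz": -0.0067},
  {"dx": -0.0045, "dy": 0.005, "dz": 0, "rx": 0, "ry": 0, "rz": -0.0067},
  {"dx": -0.0045, "dy": 0.005, "dz": 0, "rx": 0, "ry": 0, "rz": -0.0067},
  {"dx": -0.0045, "dy": 0.005, "dz": 0, "rx": 0, "ry": 0, "rz": -0.0067},
  {"dx": -0.0045, "dy": 0.005, "dz": 0, "rx": 0, "ry": 0, "rz": -0.0067},
  {"dx": -0.0045, "dy": 0.005, "dz": 0, "rx": 0, "ry": 0, "rz": -0.0067},
  {"dx": -0.0045, "dy": 0.005, "dz": 0, "rx": 0, "ry": 0, "rz": -0.0067},
])

```text
t: 22.9
tcp_pos: [0.5065, 0.0639, 0.0553]
tool_rot: [0.938, 0.347, -0.0, -0.0]
force: [-1.8, 2.3, -2.5]
finger_gap: 0.173
gripper_force: 97.9
```

```bash
python3 arc.py .2 .2 .2 .2 |sed 's/np.float64//g'
```

```text
t 22.9 tcp [0.5065 0.0639 0.0553] kyaw 40.67 phi 61.13 F [-1.85  2.33 -2.54] M [0.565 0.248 0.319]
off circle mm [-0.27  0.12]
[((0.006), (0.0), -0.007), ((-0.004), (0.005), -0.007), ((-0.004), (0.005), -0.007), ((-0.004), (0.005), -0.007)]
```

Contact: the push is about 3 N. I'll ease in another 0.6–0.7° and hold.

>>> move_arm([
  {"dx": -0.003, "dy": 0.0036, "dz": 0, "rx": 0, "ry": 0, "rz": -0.0045},
  {"dx": -0.003, "dy": 0.0036, "dz": 0, "rx": 0, "ry": 0, "rz": -0.0045},
  {"dx": -0.003, "dy": 0.0036, "dz": 0, "rx": 0, "ry": 0, "rz": -0.0045},
  {"dx": -0.003, "dy": 0.0036, "dz": 0, "rx": 0, "ry": 0, "rz": -0.0045},
  {"dx": -0.003, "dy": 0.0036, "dz": 0, "rx": 0, "ry": 0, "rz": -0.0045},
  {"dx": 0, "dy": 0, "dz": 0, "rx": 0, "ry": 0, "rz": 0},
  {"dx": 0, "dy": 0, "dz": 0, "rx": 0, "ry": 0, "rz": 0},
  {"dx": 0, "dy": 0, "dz": 0, "rx": 0, "ry": 0, "rz": 0},
  {"dx": 0, "dy": 0, "dz": 0, "rx": 0, "ry": 0, "rz": 0},
  {"dx": 0, "dy": 0, "dz": 0, "rx": 0, "ry": 0, "rz": 0},
])

```text
t: 24.15
tcp_pos: [0.5063, 0.0642, 0.0553]
tool_rot: [0.94, 0.342, -0.0, -0.0]
force: [-2.7, 3.7, -2.4]
finger_gap: 0.174
gripper_force: 98.0
```

```bash
python3 arc.py .2 .2 .2 .2 |sed 's/np.float64//g'
```

```text
t 24.15 tcp [0.5063 0.0642 0.0553] kyaw 40.0 phi 61.8 F [-2.68  3.69 -2.38] M [0.778 0.403 0.451]
off circle mm [-0.13  0.02]
[((0.001), (0.005), -0.007), ((-0.004), (0.005), -0.007), ((-0.004), (0.005), -0.007), ((-0.004), (0.005), -0.007)]
```

>>> move_arm([
  {"dx": -0.003, "dy": 0.004, "dz": 0, "rx": 0, "ry": 0, "rz": -0.005},
  {"dx": 0, "dy": 0, "dz": 0, "rx": 0, "ry": 0, "rz": 0},
  {"dx": 0, "dy": 0, "dz": 0, "rx": 0, "ry": 0, "rz": 0},
  {"dx": 0, "dy": 0, "dz": 0, "rx": 0, "ry": 0, "rz": 0},
  {"dx": 0, "dy": 0, "dz": 0, "rx": 0, "ry": 0, "rz": 0},
  {"dx": 0, "dy": 0, "dz": 0, "rx": 0, "ry": 0, "rz": 0},
  {"dx": 0, "dy": 0, "dz": 0, "rx": 0, "ry": 0, "rz": 0},
  {"dx": 0, "dy": 0, "dz": 0, "rx": 0, "ry": 0, "rz": 0},
  {"dx": 0, "dy": 0, "dz": 0, "rx": 0, "ry": 0, "rz": 0},
  {"dx": 0, "dy": 0, "dz": 0, "rx": 0, "ry": 0, "rz": 0},
])

```text
t: 25.4
tcp_pos: [0.5063, 0.0643, 0.0553]
tool_rot: [0.94, 0.341, -0.0, -0.0]
force: [-3.4, 3.7, -2.2]
finger_gap: 0.175
gripper_force: 98.0
```

```bash
python3 arc.py .2 .2 |sed 's/np.float64//g'
```

```text
t 25.4 tcp [0.5063 0.0643 0.0553] kyaw 39.85 phi 61.95 F [-3.41  3.68 -2.21] M [0.755 0.621 0.482]
off circle mm [-0.03 -0.02]
[((-0.003), (0.006), -0.007), ((-0.004), (0.005), -0.007)]
```

A steady 5.0 N has been held for over a second, and the moment agrees. Backing off 2° and setting the foot down.

>>> move_arm([
  {"dx": 0.0087, "dy": -0.0104, "dz": 0, "rx": 0, "ry": 0, "rz": 0.0133},
  {"dx": 0.0087, "dy": -0.0104, "dz": 0, "rx": 0, "ry": 0, "rz": 0.0133},
  {"dx": 0.0087, "dy": -0.0104, "dz": 0, "rx": 0, "ry": 0, "rz": 0.0133},
  {"dx": 0.0087, "dy": -0.0104, "dz": 0, "rx": 0, "ry": 0, "rz": 0.0133},
  {"dx": 0.0087, "dy": -0.0104, "dz": 0, "rx": 0, "ry": 0, "rz": 0.0133},
  {"dx": 0, "dy": 0, "dz": -0.014, "rx": 0, "ry": 0, "rz": 0},
  {"dx": 0, "dy": 0, "dz": -0.014, "rx": 0, "ry": 0, "rz": 0},
  {"dx": 0, "dy": 0, "dz": -0.014, "rx": 0, "ry": 0, "rz": 0},
  {"dx": 0, "dy": 0, "dz": -0.01, "rx": 0, "ry": 0, "rz": 0},
  {"dx": 0, "dy": 0, "dz": 0, "rx": 0, "ry": 0, "rz": 0},
])

```text
t: 26.65
tcp_pos: [0.5079, 0.063, 0.0541]
tool_rot: [0.934, 0.357, 0.0, 0.0]
force: [-1.8, 1.3, -0.5]
finger_gap: 0.174
gripper_force: 98.1
```

```bash
python3 arc.py .2 .2 |sed 's/np.float64//g'
```

```text
t 26.65 tcp [0.5079 0.063  0.0541] kyaw 41.83 phi 59.97 F [-1.82  1.29 -0.5 ] M [0.447 0.134 0.23 ]
off circle mm [ 0.48 -0.03]
[((-0.024), (0.006), -0.007), ((-0.004), (0.005), -0.007)]
```

>>> move_arm([
  {"dx": 0.004, "dy": -0.009, "dz": 0, "rx": 0, "ry": 0, "rz": 0.0125},
  {"dx": 0.004, "dy": -0.009, "dz": 0, "rx": 0, "ry": 0, "rz": 0.0125},
  {"dx": 0.004, "dy": -0.009, "dz": 0, "rx": 0, "ry": 0, "rz": 0.0125},
  {"dx": 0.004, "dy": -0.009, "dz": 0, "rx": 0, "ry": 0, "rz": 0.0125},
  {"dx": 0, "dy": 0, "dz": 0, "rx": 0, "ry": 0, "rz": 0},
  {"dx": 0, "dy": 0, "dz": 0, "rx": 0, "ry": 0, "rz": 0},
  {"dx": 0, "dy": 0, "dz": 0, "rx": 0, "ry": 0, "rz": 0},
  {"dx": 0, "dy": 0, "dz": 0, "rx": 0, "ry": 0, "rz": 0},
  {"dx": 0, "dy": 0, "dz": 0, "rx": 0, "ry": 0, "rz": 0},
  {"dx": 0, "dy": 0, "dz": 0, "rx": 0, "ry": 0, "rz": 0},
])

```text
t: 27.9
tcp_pos: [0.5079, 0.0621, 0.054]
tool_rot: [0.929, 0.369, -0.0, -0.0]
force: [0.3, -0.1, -2.3]
finger_gap: 0.177
gripper_force: 97.9
```

```bash
python3 arc.py .2 .2 |sed 's/np.float64//g'
```

```text
t 27.9 tcp [0.5079 0.0621 0.054 ] kyaw 43.34 phi 58.46 F [ 0.26 -0.15 -2.31] M [-0.034  0.053  0.023]
off circle mm [-0.42 -0.02]
[((0.012), (0.006), -0.007), ((-0.005), (0.005), -0.007)]
```

>>> move_arm([
  {"dx": 0, "dy": 0, "dz": -0.006, "rx": 0, "ry": 0, "rz": 0},
  {"dx": 0, "dy": 0, "dz": -0.006, "rx": 0, "ry": 0, "rz": 0},
  {"dx": 0, "dy": 0, "dz": 0, "rx": 0, "ry": 0, "rz": 0},
  {"dx": 0, "dy": 0, "dz": 0, "rx": 0, "ry": 0, "rz": 0},
  {"dx": 0, "dy": 0, "dz": 0, "rx": 0, "ry": 0, "rz": 0},
  {"dx": 0, "dy": 0, "dz": 0, "rx": 0, "ry": 0, "rz": 0},
  {"dx": 0, "dy": 0, "dz": 0, "rx": 0, "ry": 0, "rz": 0},
  {"dx": 0, "dy": 0, "dz": 0, "rx": 0, "ry": 0, "rz": 0},
  {"dx": 0, "dy": 0, "dz": 0, "rx": 0, "ry": 0, "rz": 0},
  {"dx": 0, "dy": 0, "dz": 0, "rx": 0, "ry": 0, "rz": 0},
])

```text
t: 29.15
tcp_pos: [0.5079, 0.0621, 0.054]
tool_rot: [0.929, 0.369, 0.0, 0.0]
force: [-0.7, -0.5, 5.1]
finger_gap: 0.173
gripper_force: 99.0
```

>>> move_arm([
  {"dx": 0, "dy": 0, "dz": 0, "rx": 0, "ry": 0, "rz": 0},
  {"dx": 0, "dy": 0, "dz": 0, "rx": 0, "ry": 0, "rz": 0},
  {"dx": 0, "dy": 0, "dz": 0, "rx": 0, "ry": 0, "rz": 0},
  {"dx": 0, "dy": 0, "dz": 0, "rx": 0, "ry": 0, "rz": 0},
  {"dx": 0, "dy": 0, "dz": 0, "rx": 0, "ry": 0, "rz": 0},
  {"dx": 0, "dy": 0, "dz": 0, "rx": 0, "ry": 0, "rz": 0},
  {"dx": 0, "dy": 0, "dz": 0, "rx": 0, "ry": 0, "rz": 0},
  {"dx": 0, "dy": 0, "dz": 0, "rx": 0, "ry": 0, "rz": 0},
  {"dx": 0, "dy": 0, "dz": 0, "rx": 0, "ry": 0, "rz": 0},
  {"dx": 0, "dy": 0, "dz": 0, "rx": 0, "ry": 0, "rz": 0},
], claw=60)

```text
t: 30.4
tcp_pos: [0.5079, 0.0621, 0.0537]
tool_rot: [0.929, 0.369, -0.0, -0.0]
force: [0.2, 0.8, 0.4]
finger_gap: 0.597
gripper_force: 0.0
```

>>> move_arm([
  {"dx": 0, "dy": 0, "dz": 0.2, "rx": 0, "ry": 0, "rz": 0},
  {"dx": 0, "dy": 0, "dz": 0.4, "rx": 0, "ry": 0, "rz": 0},
  {"dx": 0, "dy": 0, "dz": 0.6, "rx": 0, "ry": 0, "rz": 0},
  {"dx": 0, "dy": 0, "dz": 0.6, "rx": 0, "ry": 0, "rz": 0},
  {"dx": 0, "dy": 0, "dz": 0.8, "rx": 0, "ry": 0, "rz": 0},
  {"dx": 0, "dy": 0, "dz": 0.8, "rx": 0, "ry": 0, "rz": 0},
  {"dx": 0, "dy": 0, "dz": 0.8, "rx": 0, "ry": 0, "rz": 0},
  {"dx": 0, "dy": 0, "dz": 0.8, "rx": 0, "ry": 0, "rz": 0},
  {"dx": 0, "dy": 0, "dz": 0.4, "rx": 0, "ry": 0, "rz": 0},
  {"dx": 0, "dy": 0, "dz": 0, "rx": 0, "ry": 0, "rz": 0},
])

```text
t: 31.65
tcp_pos: [0.5083, 0.062, 0.1897]
tool_rot: [0.929, 0.369, 0.001, 0.0]
force: [-0.6, 0.3, -1.0]
finger_gap: 0.6
gripper_force: 0.0
```

Run:
```python
from h import *
im=cams.snapshot('scene');save('s5',im);c=cv2.resize(im[140:260,240:370],None,fx=5,fy=5,interpolation=cv2.INTER_CUBIC);save('s5c',c)
s=sensors.sense();print(s['t'],s['force'])
```

```text
31.7 [ 0.59271741  0.62419864 -0.05340446]
```

View pics/s5c.png

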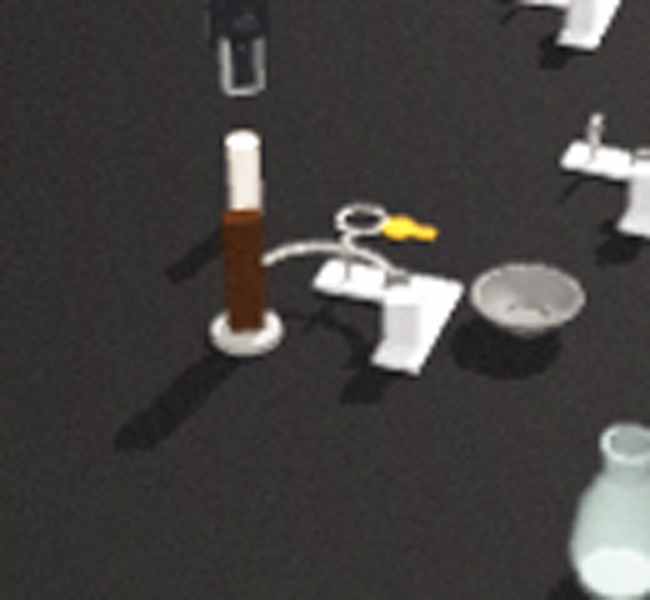

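The keeper stands upright with its foot at crop (246,332). Its hook passes through the eye at (347,250) with the nose near the stop at (400,275). The gripper is clear above and nothing else has moved, so I'm handing in.

```bash
python3 -c "
from station import order
print(order.sign_off())"
```

```text
the job is handed in; nothing more can be done
None
```

I threaded the keeper's hook through the near dock's eye, pressed the stop at a steady 5 N for over a second, backed off slightly, and left the keeper standing upright with the hook well through the eye; the job was handed in at about 32 s.

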